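# Snap the marker into its bench clips

### The arm

A 6-joint arm with a two-finger parallel gripper is mounted at the origin on a cart in front of the work surface, level with it; the furniture and walls round the work are solid. World frame = base frame: x ahead of the robot, y to its left, z up, the work surface at z = 0. Lengths are in mm, angles in degrees, forces in N, time in s.
With the tool pointing down it reaches from about 300 to 850 mm from the base axis. Payload 4.2 kg.
Tool frame: the origin (TCP) lies midway between the tips of the shut fingers; the grasp point (between the pads) lies 19 mm behind it; x points along the fingers, y is the direction in which the jaws open and shut, and the axes are right-handed (so a half turn about x gives the same grasp; the last joint's range is limited). The gripper opens to 91 mm and grips with 3 to 60 N. Pads are 32 mm wide; open, the fingers measure 118 mm over their backs; the gripper's body (76 mm by 178 mm) begins 60 mm behind the grasp point.
Start: joints at [63.484, 18.312, 89.639, -0, 72.044, -1.146], TCP at [246.375, 519.56, 213.976] pointing down, gripper open.
Joint ranges: [-177.97, 177.97], [-48.28, 115.42], [12.27, 149.76], [-77.06, 257.06], [2.81, 150.46], [-146.56, 146.56]. Speed limits (degrees/s): [147.25, 147.25, 180, 180, 180, 180].

### API

Orientations are given as [roll, pitch, yaw] about the fixed x, y, z axes, in that order (R = Rz(yaw) Ry(pitch) Rx(roll)).
In Python, from workcell import * gives the robot as it stands.
- The arm moves only by the shell command python3 -m handwheel 'ROWS' [FORCE]. ROWS is a JSON object of lists of equal length, an entry for each row: "gripper": the closure, from 0 (fully open) to 1 (shut); "offset": the shift along the tool's x, y, z in mm, a list of three; "rot": the turn, a rotation vector about the tool's x, y, z in degrees, a list of three. A call has 1 to 5 rows; each row is the pose to reach, as a shift and turn from the pose commanded when the call began, along the tool's axes at that moment; what a row does not reach only later rows make up. A row lasts 1/12 s, in which the tool goes at most 41.7 mm and 7.16 degrees, less where a joint would pass 70% of its speed; a pose out of reach is approached as far as the arm can. A call with a gripper value outside its range is refused whole. The fingers move at their own pace and stop on an object; FORCE is the grip in N (left out, the last holds). Time passes only in rows, so rows that repeat a pose let the fingers close. It gives the time, the measured TCP pose, the force and the opening at its end, in the units of the state.
- state(): the state, without advancing time (a new reading comes with each control period).
- grab_frame(name): name is "scene" or "side" or "wrist"; returns the picture (420x560x3 uint8, red, green, blue); there is no depth.
- camera_params(name): a dict with "fx", "fy", "cx", "cy" (pixels), "position" and "attitude" of the camera in the world; the wrist camera has in their place "hand_eye" (4x4, takes a point from camera to tool coordinates, whose origin is the TCP and whose axes are the tool frame's). Camera axes: x right, y up, looking along -z (the intrinsics and any distortion apply to the point x, -y, -z); pixel columns grow to the right and rows downward; lengths in mm; the calibration is good to about 2 mm. A picture is of the moment at which its call begins: read the wrist's pose just before it. camera_params takes no time and is no camera call.
- job_done(): hands the job in, once; it reports no verdict.
The state is a dict: "time_s": time; "qpos": joint angles; "qvel": joint speeds; "effort": joint torques, N m; "ee_pos": TCP position; "ee_rot": TCP orientation; "force": force on the tool from outside, world axes, zero at the start; "torque": the same for the moment, N m; "gripper_width": finger opening in mm.
Only numpy, scipy, OpenCV 4.12 (cv2) and the standard library are available. Lean on these libraries where they do the work, as an engineer would, in place of code of your own. Each camera call takes 0.05 s, during which the arm holds its last target.

### The job

Put the blue marker away in the empty clip rack: lay it along the two spring clips and press it straight down until it snaps in under both clips and lies home in the rack. Stop pushing once it has snapped, and let go of it. The rack that already holds the steel plug gauge is taken.

Things in the scene. Friction and masses are not known exactly. Their poses are not given: they have to be found in the camera images.
- marker_mid (a point): Centre of the blue capped marker, a round rod 16 mm in diameter and 137 mm long, about 18 g, at first lying on the table. The point lies on its axis, half-way along and half-way up (8 mm above the table at the start). Its y axis runs along the marker; the marker may have rolled about it.
- clip_rack: The EMPTY rack, fixed to the table: green plate 60 x 118 x 6 mm (x, y, z). Origin: centre of its underside, on the table; z up. Two steel spring clips at y = -45 and +45 mm, each 13 mm wide, 61 mm high, with lips splayed to x = +-16 mm and an 11 mm throat at z = 42 mm. The 75 mm between the clips is open for fingers down to z = 16 mm. The marker is to lie along y, either way round.
- clip_seat (a point): In the empty rack, where the marker's centre lies when seated: half-way between the clips, 36 mm above the table; axes as the rack. Laid on the clips, the marker rests 13 mm higher. Pushed straight down at its middle it spreads the jaws: resistance peaks at about 10 to 14 N near 10 mm above this point, then drops as they snap shut over it. The seat below is rigid.
- gauge_rack: The same rack, fixed to the table, but TAKEN: a steel plug gauge with a dark ribbed handle and a red band (132 mm long, 16 mm in diameter) is fixed in its clips. Same origin and axes, 61 mm high. Nothing to do here.

How it is judged:
By the outcome, as a careful person would: the job done as asked, in the order asked, and still so for the second after the job is handed in, with the robot touching nothing.
It also fails if it takes over 32 s, if anything falls off the work surface, if the arm or the gripper's body presses on something with over 40 N, if the wrist force passes 120 N, or if a joint passes its speed limit or range.

## Working session

There is one attempt and no reset: what is moved stays moved. The work goes in short steps, Python scripts to look and compute and a shell command to move; the robot and the scene stay as the last step left them, time stands still between calls to the robot, and variables do not carry over. Pictures are saved under pics/ and viewed, and the job is handed in when it is done.

```bash
mkdir -p pics; ls
python3 - <<'E'
from workcell import *
import cv2
s=state();print(s)
for n in("scene","side","wrist"):
    print(n,camera_params(n))
    cv2.imwrite(f"pics/{n}0.png",grab_frame(n)[:,:,::-1])
E
```

```text
pics
{'time_s': 0.0, 'qpos': array([ 6.34849455e+01,  1.83528345e+01,  8.97065589e+01, -2.12067111e-03,
        7.20438911e+01, -1.14651078e+00]), 'qvel': array([ 0.02064093,  0.02039081, -0.06361364, -0.04070945,  0.07102666,
        0.00142771]), 'effort': array([-1.50074419e-05, -4.12477076e+01, -2.31968808e+01,  7.27559673e-02,
        4.58570290e-02, -1.32839345e-04]), 'ee_pos': array([246.14161991, 519.09231533, 213.10728632]), 'ee_rot': array([ -90.02819117,   89.89669589, -115.39607932]), 'force': array([ 0.6721399 , -0.90055419,  0.04412682]), 'torque': array([ 0.00950028, -0.01429585, -0.00029957]), 'gripper_width': 91.3144911399365}
scene {'fx': 395.5985438494116, 'fy': 395.5985438494116, 'cx': 274.0974941610259, 'cy': 209.48179270809095, 'position': array([ -46.52728184, -649.49190011,  408.06466629]), 'attitude': array([ 66.69948976,   0.43084842, -47.83319654])}
side {'fx': 409.58992497353864, 'fy': 409.58992497353864, 'cx': 284.25842015483494, 'cy': 210.63012277687997, 'position': array([318.49313486, 555.85430183, 511.54675812]), 'attitude': array([  57.83479061,    0.59852233, -164.03622714])}
wrist {'fx': 320.16709595429967, 'fy': 320.16709595429967, 'cx': 275.75348402515505, 'cy': 210.3301703005657, 'hand_eye': array([[ 2.60202742e-04,  2.69295264e-01, -9.63057627e-01,
        -1.70833387e+02],
       [ 9.99999692e-01, -7.82593962e-04,  5.13508355e-05,
        -6.96956099e-01],
       [-7.39854547e-04, -9.63057344e-01, -2.69295385e-01,
        -7.60697164e+01],
       [ 0.00000000e+00,  0.00000000e+00,  0.00000000e+00,
         1.00000000e+00]])}
```

View pics/scene0.png

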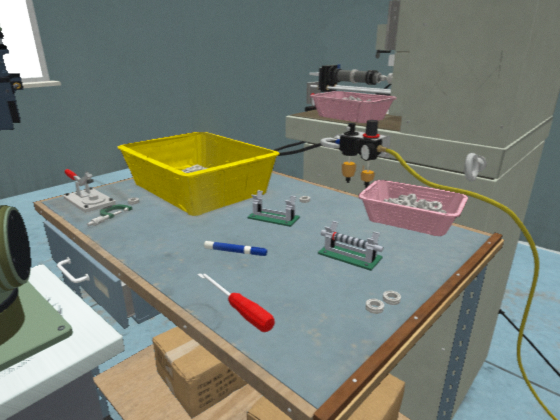

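View pics/side0.png

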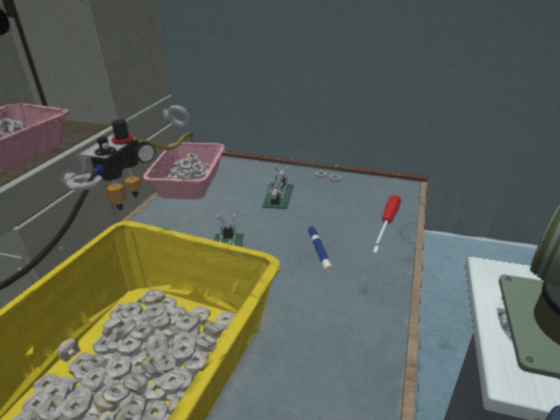

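View pics/wrist0.png

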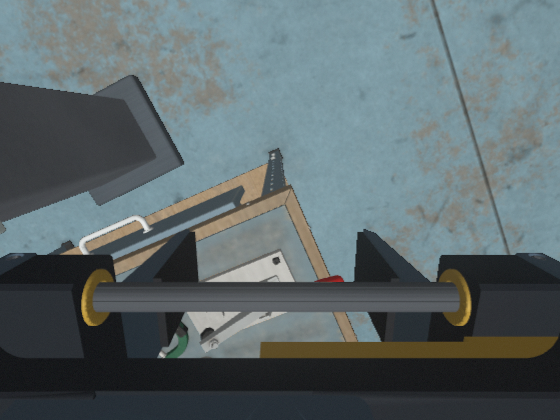

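The scene view shows the blue marker at about (236,248) with its white end on the left, the empty rack at (273,208) and the gauge rack at (350,247). The side view shows the marker at (320,248), and the yellow bin partly hides the empty rack at (228,237).

```bash
cat > h.py <<'E'
from workcell import *
import cv2, numpy as np
from scipy.spatial.transform import Rotation as R
def cam(n,s=None):
    c=camera_params(n)
    if n=="wrist":
        T=np.eye(4);T[:3,:3]=R.from_euler('xyz',s['ee_rot'],degrees=True).as_matrix();T[:3,3]=s['ee_pos']
        T=T@c['hand_eye'];return c,T[:3,3],T[:3,:3]
    return c,np.array(c['position']),R.from_euler('xyz',c['attitude'],degrees=True).as_matrix()
def ray(k,px):
    c,p,M=k;px=np.atleast_2d(px).astype(float)
    d=np.c_[(px[:,0]-c['cx'])/c['fx'],-(px[:,1]-c['cy'])/c['fy'],-np.ones(len(px))]
    return p,d@M.T
def plane(k,px,z):
    p,d=ray(k,px);return p+d*((z-p[2])/d[:,2])[:,None]
def proj(k,X):
    c,p,M=k;q=(np.atleast_2d(X)-p)@M
    return np.c_[c['cx']-c['fx']*q[:,0]/q[:,2],c['cy']+c['fy']*q[:,1]/q[:,2]]
E
python3 - <<'E'
from h import *
for n in("scene","side"):
    im=cv2.imread(f"pics/{n}0.png");hsv=cv2.cvtColor(im,cv2.COLOR_BGR2HSV);k=cam(n)
    for nm,lo,hi in(("blue",(108,150,40),(125,255,255)),("green",(55,90,20),(90,255,140))):
        m=cv2.inRange(hsv,lo,hi)
        N,l,st,ce=cv2.connectedComponentsWithStats(m)
        for i in range(1,N):
            if st[i,4]<40: continue
            pts=np.argwhere(l==i)[:,::-1].astype(np.float32)
            r=cv2.minAreaRect(pts);b=cv2.boxPoints(r)
            print(n,nm,st[i],ce[i].round(1),"\n",b.round(1).tolist())
            # minrect in metric plane
            w=plane(k,pts,8 if nm=="blue" else 6)[:,:2].astype(np.float32)
            print("  metric",[np.round(x,1) for x in cv2.minAreaRect(w)])
E
python3 - <<'E'
import cv2
a=cv2.imread('pics/scene0.png')[180:280,180:400]
cv2.imwrite('pics/z1.png',cv2.resize(a,None,fx=3.6,fy=3.6,interpolation=2))
a=cv2.imread('pics/side0.png')[160:290,190:350]
cv2.imwrite('pics/z2.png',cv2.resize(a,None,fx=4,fy=4,interpolation=2))
E
```

```text
scene blue [214 243  30  10 200] [228.8 247. ] 
 [[213.39999389648438, 248.6999969482422], [214.3000030517578, 241.6999969482422], [243.1999969482422, 245.3000030517578], [242.3000030517578, 252.3000030517578]]
  metric [array([429.6, -85. ]), array([29. , 69.4]), np.float64(27.1)]
scene blue [251 247  16   8 107] [258.1 250.7] 
 [[251.0, 247.0], [266.0, 247.0], [266.0, 254.0], [251.0, 254.0]]
  metric [array([ 460.3, -142.6]), array([29.4, 31.9]), np.float64(41.4)]
scene green [248 214  51  12 224] [273.3 219.4] 
 [[247.8000030517578, 224.10000610351562], [248.0, 213.89999389648438], [298.0, 215.0], [297.79998779296875, 225.3000030517578]]
  metric [array([608.5, -47.4]), array([ 62.1, 117.1]), np.float64(18.3)]
scene green [334 246  31  11  83] [349.3 251. ] 
 [[333.5, 247.60000610351562], [334.20001220703125, 245.1999969482422], [364.5, 254.1999969482422], [363.79998779296875, 256.6000061035156]]
  metric [array([ 585.1, -281. ]), array([10.2, 69. ]), np.float64(7.4)]
scene green [318 248  64  22 388] [350.4 258.9] 
 [[316.70001220703125, 262.29998779296875], [318.6000061035156, 2
[... 185 characters left out ...]
e [ 95 165   8   9  41] [ 98.2 168.7] 
 [[93.0, 169.0], [98.0, 164.0], [103.0, 169.0], [98.0, 174.0]]
  metric [array([1104.2, -289.1]), array([18.3, 55. ]), np.float64(36.7)]
side blue [314 240  11  19  71] [319.2 248.2] 
 [[313.79998779296875, 240.5], [317.79998779296875, 238.89999389648438], [324.79998779296875, 256.5], [320.79998779296875, 258.1000061035156]]
  metric [array([436.3, -93.1]), array([ 9. , 59.7]), np.float64(25.9)]
side green [283 187   8  15  60] [286.8 194.5] 
 [[283.0, 201.0], [286.6000061035156, 186.60000610351562], [290.79998779296875, 187.6999969482422], [287.20001220703125, 202.10000610351562]]
  metric [array([ 559.4, -292.4]), array([10.9, 70.6]), np.float64(8.3)]
```

View pics/z1.png

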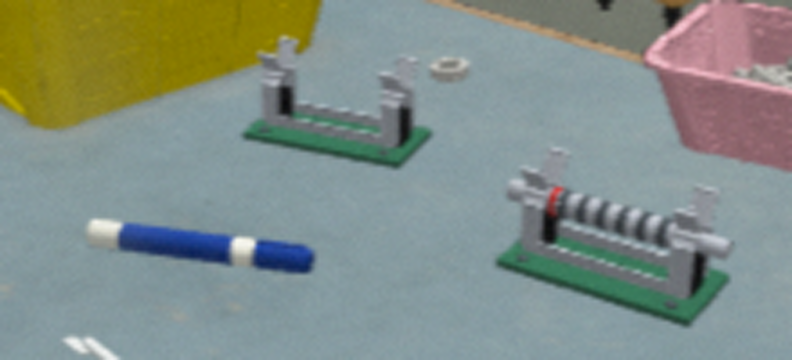

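View pics/z2.png

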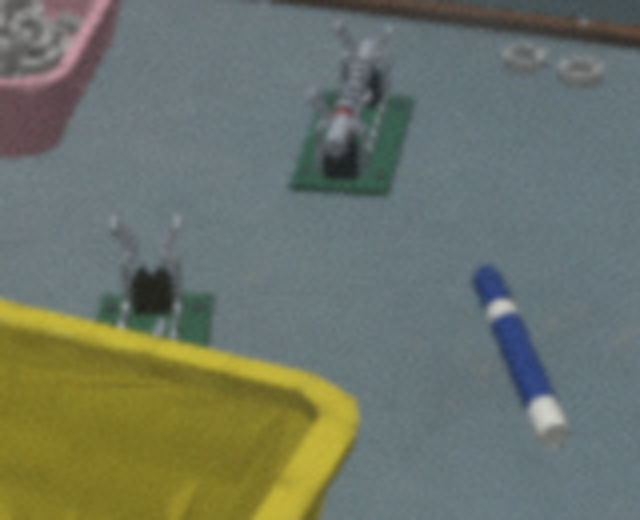

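```bash
cat >> h.py <<'E'
def goal(pos,axis,s=None):
    """tool down, tool z along +-axis angle (deg, world); print shift & turn in tool axes"""
    s=s or state();M=R.from_euler('xyz',s['ee_rot'],degrees=True).as_matrix()
    best=None
    for f in(0,180):
        a=np.radians(axis+f);x=np.array([0,0,-1.]);z=np.array([np.cos(a),np.sin(a),0]);y=np.cross(z,x)
        G=np.c_[x,y,z];rv=R.from_matrix(M.T@G).as_rotvec(degrees=True)
        print("offset",np.round(M.T@(np.array(pos)-s['ee_pos']),1),"rot",rv.round(2))
    print("tool axes world\n",M.round(3),"q6",s['qpos'][5].round(1),"q1",s['qpos'][0].round(1),s['time_s'],s['ee_pos'].round(1))
E
python3 - <<'E'
from h import *
k=cam("scene")
w=plane(k,[(204.5,244.7),(267,252)],8);print(w, np.linalg.norm(w[1]-w[0]),w.mean(0))
k2=cam("side");
e=plane(k2,[(190+555/4,160+430/4),(190+484/4,160+268/4)],8);print(e,np.linalg.norm(e[1]-e[0]),e.mean(0))
d=w[1]-w[0];ax=np.degrees(np.arctan2(d[1],d[0]));print(ax)
c=w.mean(0);goal([c[0],c[1],170],ax)
s=state();print(proj(cam("wrist",s),s['ee_pos']))
print("bin corner",plane(k,[(195,210),(277,155)],0), plane(k,[(275,155)],100))
E
```

```text
[[ 402.41743039  -39.32093571    8.        ]
 [ 467.35678382 -160.41476172    8.        ]] 137.40754827360126 [434.8871071  -99.86784872   8.        ]
[[ 407.12468344  -40.36934022    8.        ]
 [ 469.4066272  -163.46638621    8.        ]] 137.95623671748956 [ 438.26565532 -101.91786322    8.        ]
-61.79654065468346
offset [  43.9 -478.5  435.7] rot [3.643e+01 2.000e-02 7.000e-02]
offset [  43.9 -478.5  435.7] rot [-1.4357e+02 -1.0000e-01  3.0000e-02]
tool axes world
 [[-0.001  0.428  0.904]
 [-0.001  0.904 -0.428]
 [-1.    -0.001 -0.   ]] q6 -1.1 q1 63.5 0.15 [246.2 519.2 213.3]
[[276.93910579 257.49730401]]
bin corner [[ 515.26638978  141.97752682    0.        ]
 [1052.33865544  334.86901611    0.        ]] [[779.28320182  98.0373667  100.        ]]
```

```bash
python3 -m handwheel '{"gripper":[0,0,0,0,0],"offset":[[0,-29,26],[0,-58,52],[0,-87,78],[0,-116,104],[0,-145,130]],"rot":[[0,0,0],[0,0,0],[0,0,0],[0,0,0],[0,0,0]]}' && python3 -m handwheel '{"gripper":[0,0,0,0,0],"offset":[[0,-29,26],[0,-58,52],[0,-87,78],[0,-116,104],[0,-145,130]],"rot":[[0,0,0],[0,0,0],[0,0,0],[0,0,0],[0,0,0]]}' && python3 -m handwheel '{"gripper":[0,0,0,0,0],"offset":[[0,-29,26],[0,-58,52],[0,-87,78],[0,-116,104],[0,-145,130]],"rot":[[7,0,0],[14,0,0],[21,0,0],[28,0,0],[35,0,0]]}'
python3 -c "
from h import *
goal([436.5,-101,110],118)"
```

```text
time_s: 0.57
ee_pos: [301.6, 331.0, 213.7]
ee_rot: [-85.4, 90.0, -110.7]
force: [0.8, -0.5, -0.0]
gripper_width: 91.3
time_s: 0.98
ee_pos: [356.9, 144.3, 214.0]
ee_rot: [47.1, 90.0, 21.8]
force: [1.2, -0.5, 0.2]
gripper_width: 91.4
time_s: 1.4
ee_pos: [412.3, -42.6, 214.0]
ee_rot: [94.3, 90.0, 33.5]
force: [0.5, 0.4, 0.4]
gripper_width: 91.1
offset [104.   -7.5  62.8] rot [-1.7874e+02  3.0000e-02 -0.0000e+00]
offset [104.   -7.5  62.8] rot [ 1.26 -0.   -0.02]
tool axes world
 [[ 0.     0.872  0.489]
 [ 0.     0.489 -0.872]
 [-1.     0.    -0.   ]] q6 -36.8 q1 -7.5 1.4 [412.3 -42.6 214. ]
```

```bash
python3 -m handwheel '{"gripper":[0,0,0,0,0],"offset":[[26,-2,16],[52,-4,32],[78,-6,47],[104,-7.5,62],[104,-7.5,62]],"rot":[[1.3,0,0],[1.3,0,0],[1.3,0,0],[1.3,0,0],[1.3,0,0]]}'
python3 - <<'E'
from h import *
s=state();cv2.imwrite("pics/w1.png",grab_frame("wrist")[:,:,::-1]);import json
json.dump({k:np.array(v).tolist() for k,v in s.items()},open("w1.json","w"))
print(s['ee_pos'],proj(cam("wrist",s),[[436.5,-101,8]]))
E
```

```text
time_s: 1.82
ee_pos: [434.3, -99.3, 105.8]
ee_rot: [-128.6, 89.5, 169.6]
force: [-0.5, 0.1, 0.2]
gripper_width: 91.4
[434.27804145 -99.30479729 105.78280428] [[278.44825127 214.23819375]]
```

View pics/w1.png

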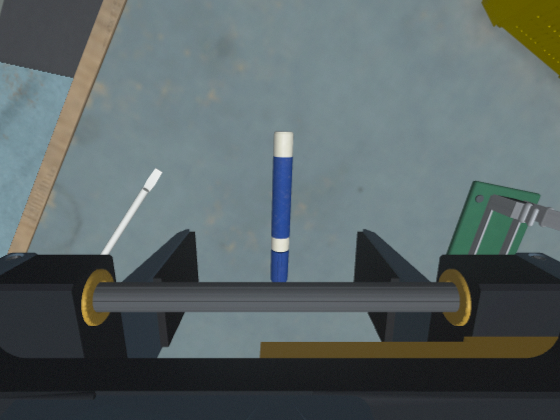

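```bash
cat > m.py <<'E'
from h import *
import json,sys
s={k:np.array(v) for k,v in json.load(open("w1.json")).items()}
im=cv2.imread("pics/w1.png");hsv=cv2.cvtColor(im,cv2.COLOR_BGR2HSV);k=cam("wrist",s)
roi=np.zeros(im.shape[:2],np.uint8);roi[120:280,260:305]=1
m=(cv2.inRange(hsv,(108,150,40),(125,255,255))|cv2.inRange(hsv,(0,0,170),(40,70,255)))*roi
ys=np.arange(136,278);c=[];W=[]
for y in ys:
    x=np.flatnonzero(m[y]);
    if len(x)>5:c.append((x.mean(),y));W.append(len(x))
print(np.flatnonzero(m.any(1))[[0,-1]],np.median(W))
p=plane(k,c,8);f=cv2.fitLine(p[:,:2].astype(np.float32),cv2.DIST_HUBER,0,.01,.01).ravel();print(f,"axis",np.degrees(np.arctan2(f[1],f[0])))
top=np.flatnonzero(m.any(1))[0];e=plane(k,[(np.array(c)[:8,0].mean(),top-.5)],8)[0]
d=f[:2] if f[1]<0 else -f[:2];print("end",e,"mid",e[:2]+68.5*d)
# rack green
g=cv2.inRange(hsv,(60,90,20),(90,255,160));q=np.argwhere(g)[:,::-1];q=q[q[:,0]>400]
print(cv2.minAreaRect(plane(k,q,6)[:,:2].astype(np.float32)))
print(plane(k,[(475,182),(539,193)],6))
E
python3 m.py
```

```text
[132 279] 17.0
[  0.44960982  -0.8932251  434.62024    -92.41887   ] axis -63.281345
end [407.09591583 -37.0494527    8.        ] mid [437.89418891 -98.2353696 ]
((607.6746826171875, -20.009784698486328), (60.48017120361328, 68.57498168945312), 16.986433029174805)
[[570.75873532   3.35928295   6.        ]
 [624.93153951  21.67676954   6.        ]]
```

```bash
python3 -c "
from h import *
goal([437.3,-99.5,3],-63.2)"
```

```text
offset [104.8   2.1   2.5] rot [ 1.41 -0.24  0.25]
offset [104.8   2.1   2.5] rot [-178.59   -0.39   -0.37]
tool axes world
 [[-0.006  0.881  0.473]
 [ 0.002  0.473 -0.881]
 [-1.    -0.004 -0.004]] q6 -42.5 q1 -14.2 1.8667 [434.9 -98.5 107.8]
```

```bash
python3 -m handwheel '{"gripper":[0,0,0,0,0],"offset":[[35,1,1],[60,1.5,1.5],[80,2,2],[90,2,2],[90,2,2]],"rot":[[1.4,0,0],[1.4,0,0],[1.4,0,0],[1.4,0,0],[1.4,0,0]]}'
python3 - <<'E'
from h import *
goal([437.3,-99.5,3],-63.2)
cv2.imwrite("pics/w2.png",grab_frame("wrist")[:,:,::-1])
goal([437.3,-99.5,3],-63.2)
E
```

```text
time_s: 2.28
ee_pos: [438.4, -98.0, 19.3]
ee_rot: [-137.5, 89.8, 159.4]
force: [0.5, -0.8, -0.0]
gripper_width: 91.1
offset [16.3 -1.6  0.9] rot [ 0.16 -0.12  0.11]
offset [16.3 -1.6  0.9] rot [-179.84   -0.18   -0.19]
tool axes world
 [[-0.003  0.891  0.453]
 [ 0.001  0.453 -0.891]
 [-1.    -0.002 -0.002]] q6 -41.1 q1 -14.1 2.2833 [438.4 -98.   19.3]
offset [17.4 -2.3  0.1] rot [ 0.17 -0.03  0.01]
offset [17.4 -2.3  0.1] rot [-1.7983e+02 -2.0000e-02 -5.0000e-02]
tool axes world
 [[-0.     0.891  0.453]
 [ 0.     0.453 -0.891]
 [-1.    -0.    -0.001]] q6 -41.1 q1 -14.1 2.3333 [439.3 -98.4  20.4]
```

View pics/w2.png

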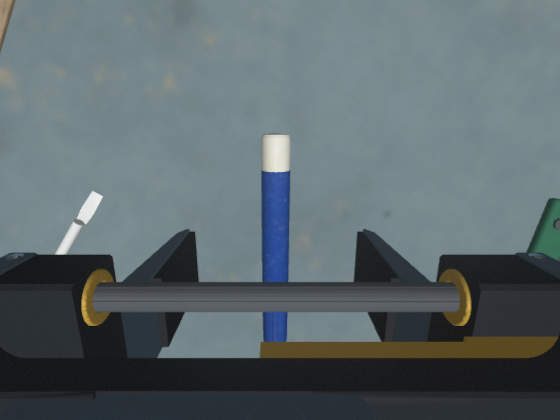

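The marker stands straight between the fingers at column 276, with its white end at (276,134).

Run:
```python
from h import *
s=state();k=cam("wrist",s)
e=plane(k,[(276,134),(275.5,270)],8);print(e,e[0]+68.5*np.array([.453,-.891,0]))
M=R.from_euler('xyz',s['ee_rot'],degrees=True).as_matrix();print((e-s['ee_pos'])@M)
```

```text
[[ 407.77024996  -37.48561858    8.        ]
 [ 445.19300192 -111.55989886    8.        ]] [438.80074996 -98.51911858   8.        ]
[[ 12.40973253  -0.46018083 -68.52959108]
 [ 12.36535536  -0.69503227  14.46079534]]
```

```bash
python3 -m handwheel '{"gripper":[0,0,0,1,1],"offset":[[10,-0.5,0],[17.5,-0.5,0],[17.5,-0.5,0],[17.5,-0.5,0],[17.5,-0.5,0]],"rot":[[0,0,0],[0,0,0],[0,0,0],[0,0,0],[0,0,0]]}' 40; python3 -m handwheel '{"gripper":[1,1,1,1,1],"offset":[[0,0,0],[0,0,0],[0,0,0],[0,0,0],[0,0,0]],"rot":[[0,0,0],[0,0,0],[0,0,0],[0,0,0],[0,0,0]]}'
```

```text
time_s: 2.75
ee_pos: [439.4, -99.2, 3.2]
ee_rot: [53.5, 89.9, -9.6]
force: [0.2, 0.5, -0.5]
gripper_width: 80.9
time_s: 3.17
ee_pos: [438.8, -99.2, 2.5]
ee_rot: [93.9, 90.0, 30.8]
force: [0.3, 0.6, -0.2]
gripper_width: 47.5
```

```bash
python3 -m handwheel '{"gripper":[1,1,1,1,1],"offset":[[0,0,0],[0,0,0],[0,0,0],[0,0,0],[0,0,0]],"rot":[[0,0,0],[0,0,0],[0,0,0],[0,0,0],[0,0,0]]}';python3 -m handwheel '{"gripper":[1,1,1],"offset":[[0,0,0],[0,0,0],[0,0,0]],"rot":[[0,0,0],[0,0,0],[0,0,0]]}'
```

```text
time_s: 3.58
ee_pos: [438.8, -99.2, 2.4]
ee_rot: [170.1, 90.0, 107.1]
force: [-0.9, -0.0, -0.4]
gripper_width: 15.3
time_s: 3.83
ee_pos: [438.7, -99.2, 2.4]
ee_rot: [-169.8, 90.0, 127.2]
force: [-0.0, -0.1, -0.6]
gripper_width: 14.9
```

```bash
python3 -m handwheel '{"gripper":[1,1,1,1,1],"offset":[[-35,0,0],[-70,0,0],[-100,0,0],[-130,0,0],[-140,0,0]],"rot":[[0,0,0],[0,0,0],[0,0,0],[0,0,0],[0,0,0]]}'; python3 -c "
from h import *
goal([633,-112,140],-71.7)"
```

```text
time_s: 4.25
ee_pos: [441.0, -99.8, 146.6]
ee_rot: [49.9, 89.6, -13.2]
force: [0.1, -1.5, -0.7]
gripper_width: 15.2
offset [  8.1 165.6  97.8] rot [ 8.63  0.26 -0.36]
offset [  8.1 165.6  97.8] rot [-171.37    0.54    0.39]
tool axes world
 [[ 0.007  0.892  0.453]
 [-0.002  0.453 -0.892]
 [-1.     0.006  0.005]] q6 -41.1 q1 -14.2 4.25 [441.  -99.8 146.6]
```

```bash
python3 -m handwheel '{"gripper":[1,1,1,1,1],"offset":[[0,35,20],[0,68,40],[0,100,60],[0,132,79],[0,158,94]],"rot":[[3,0,0],[6,0,0],[8.6,0,0],[8.6,0,0],[8.6,0,0]]}'; python3 -m handwheel '{"gripper":[1,1,1,1],"offset":[[0,8,0],[0,8,0],[0,8,0],[0,8,0]],"rot":[[0,0,0],[0,0,0],[0,0,0],[0,0,0]]}'
python3 - <<'E'
from h import *
s=state();cv2.imwrite("pics/w3.png",grab_frame("wrist")[:,:,::-1]);import json
json.dump({k:np.array(v).tolist() for k,v in s.items()},open("w3.json","w"))
goal([633,-112,140],-71.7,s)
cv2.imwrite("pics/s3.png",grab_frame("scene")[:,:,::-1])
E
```

```text
time_s: 4.67
ee_pos: [624.6, -111.6, 142.1]
ee_rot: [68.9, 89.9, -2.8]
force: [0.5, -0.3, 0.5]
gripper_width: 15.0
time_s: 5.0
ee_pos: [628.1, -108.8, 142.2]
ee_rot: [-115.4, 89.9, 172.9]
force: [-0.3, 0.2, 0.7]
gripper_width: 15.4
offset [2.2 3.6 4.6] rot [ 0.03 -0.05  0.1 ]
offset [2.2 3.6 4.6] rot [-1.7997e+02 -1.6000e-01 -8.0000e-02]
tool axes world
 [[-0.002  0.949  0.314]
 [ 0.     0.314 -0.949]
 [-1.    -0.002 -0.001]] q6 -29.2 q1 -10.9 5.0 [ 628.1 -108.8  142.2]
```

View pics/w3.png

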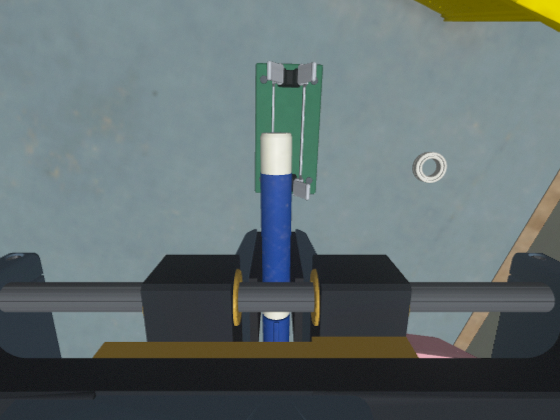

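View pics/s3.png

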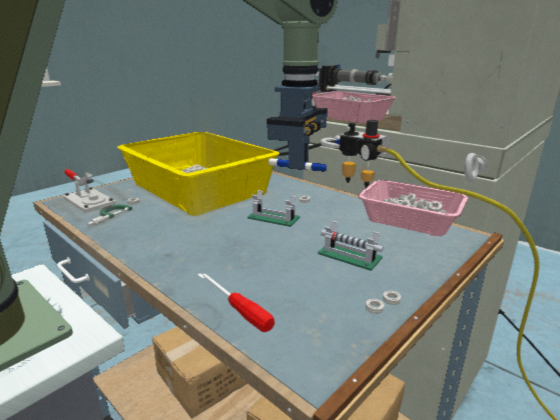

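The wrist view shows the rack plate (256..322, 64..193) with both clips, and the marker held straight in the jaws, with its tip at (276,134). The scene view shows the marker in the gripper above the empty rack.

```bash
cat > r.py <<'E'
from h import *
import json
s={k:np.array(v) for k,v in json.load(open("w3.json")).items()}
im=cv2.imread("pics/w3.png");hsv=cv2.cvtColor(im,cv2.COLOR_BGR2HSV);k=cam("wrist",s)
g=cv2.inRange(hsv,(60,90,20),(90,255,200));g[230:]=0
N,l,st,ce=cv2.connectedComponentsWithStats(g);i=1+st[1:,4].argmax();print(st[1:][st[1:,4]>50])
L=[];Rr=[]
for y in range(80,186):
    x=np.flatnonzero(g[y])
    L.append((x[0]-.5,y));Rr.append((x[-1]+.5,y))
T=[];B=[]
for x in range(260,318):
    y=np.flatnonzero(g[:,x]);
    T.append((x,y[0]-.5));B.append((x,y[-1]+.5))
M=R.from_euler('xyz',s['ee_rot'],degrees=True).as_matrix()
def fit(p):
    w=(plane(k,p,6)-s['ee_pos'])@M
    f=cv2.fitLine(w[:,1:].astype(np.float32),cv2.DIST_HUBER,0,.01,.01).ravel();return f
for n,p in(("L",L),("R",Rr),("T",T),("B",B)):
    f=fit(p);print(n,"tool(y,z) pt",f[2:].round(1),"ang from z",(np.degrees(np.arctan2(f[0],f[1]))).round(2))
# whole metric rect
pts=np.argwhere(g)[:,::-1];w=(plane(k,pts,6)-s['ee_pos'])@M
print(cv2.minAreaRect(w[:,1:].astype(np.float32)))
ww=plane(k,pts,6);print(cv2.minAreaRect(ww[:,:2].astype(np.float32)))
# marker axis at tool depth ~ -6
p=(np.array(ray(k,[(276,134),(276.5,240)])[1]))@M; o=(k[1]-s['ee_pos'])@M
for d in p: print("marker", o+d*((-6-o[0])/d[0]))
E
python3 r.py
python3 - <<'E'
import cv2
a=cv2.imread('pics/w3.png')[50:210,230:350]
cv2.imwrite('pics/z3.png',cv2.resize(a,None,fx=3.6,fy=3.6,interpolation=2))
E
```

```text
[[ 255   63   17  129 1186]
 [ 284   64   15    6   77]
 [ 302   65   21  129 1521]
 [ 275   84   28   94 1513]]Traceback (most recent call last):
  File "r.py", line 14, in <module>
    T.append((x,y[0]-.5));B.append((x,y[-1]+.5))
                ~^^^
IndexError: index 0 is out of bounds for axis 0 with size 0
```

View pics/z3.png

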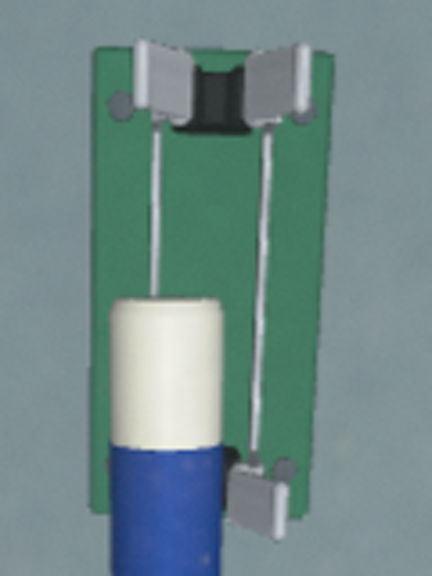

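```bash
python3 - <<'E'
s=open('r.py').read()
s=s.replace("range(260,318)","list(range(257,267))+list(range(304,316))").replace("    y=np.flatnonzero(g[:,x]);\n","    y=np.flatnonzero(g[:,x])\n    if len(y)==0: continue\n")
s+='''
for n,px in(("far lips",[(230+135/3.6,50+75/3.6),(230+310/3.6,50+75/3.6)]),("near R lip",[(230+288/3.6,50+510/3.6)])):
    w=plane(k,px,61);print(n,w.round(1),((w-s['ee_pos'])@M).round(1))
'''
open('r.py','w').write(s)
E
python3 r.py
```

```text
[[ 255   63   17  129 1186]
 [ 284   64   15    6   77]
 [ 302   65   21  129 1521]
 [ 275   84   28   94 1513]]
L tool(y,z) pt [-19.4 -64.3] ang from z 179.07
R tool(y,z) pt [ 39.  -64.3] ang from z 178.57
T tool(y,z) pt [  13.7 -114.2] ang from z 68.48
B tool(y,z) pt [ 12.9 -36. ] ang from z 40.54
((9.845254898071289, -65.99866485595703), (58.57160949707031, 116.1187744140625), 1.4046193361282349)
((616.4437255859375, -43.04615020751953), (58.571739196777344, 116.11890411376953), 16.92572593688965)
marker [ -6.          -0.39842656 -69.15873069]
marker [ -6.          -0.07036209 -12.52446835]
far lips [[586.9  -5.9  61. ]
 [620.6   5.3  61. ]] [[  81.3   -6.6 -110.6]
 [  81.3   28.8 -110.6]]
near R lip [[647.1 -80.7  61. ]] [[ 81.2  27.  -20.6]]
```

```bash
python3 -c "
from h import *
goal([616.4,-43,85],-73.2)"
```

```text
offset [ 57.8   9.4 -66.3] rot [ 1.52 -0.02  0.04]
offset [ 57.8   9.4 -66.3] rot [-1.7848e+02 -5.0000e-02 -3.0000e-02]
tool axes world
 [[-0.001  0.949  0.314]
 [ 0.     0.314 -0.949]
 [-1.    -0.001 -0.   ]] q6 -29.2 q1 -10.9 5.1 [ 628.4 -108.9  142.8]
```

```bash
python3 -m handwheel '{"gripper":[1,1,1,1,1],"offset":[[0,4,-25],[15,8,-50],[35,9.5,-66],[50,9.5,-66],[57,9.5,-66]],"rot":[[1.5,0,0],[1.5,0,0],[1.5,0,0],[1.5,0,0],[1.5,0,0]]}'; python3 -m handwheel '{"gripper":[1,1,1,1],"offset":[[0,0,0],[0,0,0],[0,0,0],[0,0,0]],"rot":[[0,0,0],[0,0,0],[0,0,0],[0,0,0]]}'
python3 - <<'E'
from h import *
s=state();a=grab_frame("wrist")[:,:,::-1];cv2.imwrite("pics/w4.png",a);import json
json.dump({k:np.array(v).tolist() for k,v in s.items()},open("w4.json","w"))
goal([616.4,-43,85],-73.2,s)
b=grab_frame("scene")[:,:,::-1];cv2.imwrite("pics/s4.png",b)
cv2.imwrite("pics/z4.png",np.vstack([cv2.resize(a[60:240,180:380],(600,540),interpolation=2)]))
cv2.imwrite("pics/z4s.png",cv2.resize(b[160:250,210:340],None,fx=5,fy=5,interpolation=2))
E
```

```text
time_s: 5.52
ee_pos: [615.7, -42.4, 84.1]
ee_rot: [-111.9, 89.8, 175.0]
force: [-0.1, -0.6, 0.1]
gripper_width: 15.3
time_s: 5.85
ee_pos: [618.8, -43.9, 86.7]
ee_rot: [70.2, 89.9, -3.0]
force: [0.0, -0.3, -0.0]
gripper_width: 15.1
offset [ 1.7 -2.1 -1.6] rot [-0.02  0.05 -0.13]
offset [ 1.7 -2.1 -1.6] rot [ 1.7998e+02 -2.0000e-01 -7.0000e-02]
tool axes world
 [[ 0.002  0.957  0.289]
 [-0.     0.289 -0.957]
 [-1.     0.002  0.001]] q6 -21.9 q1 -5.1 5.85 [618.8 -43.9  86.7]
```

View pics/z4.png

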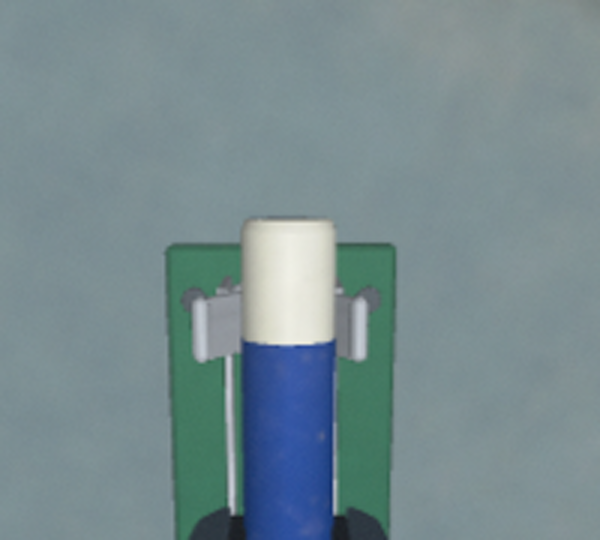

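View pics/z4s.png

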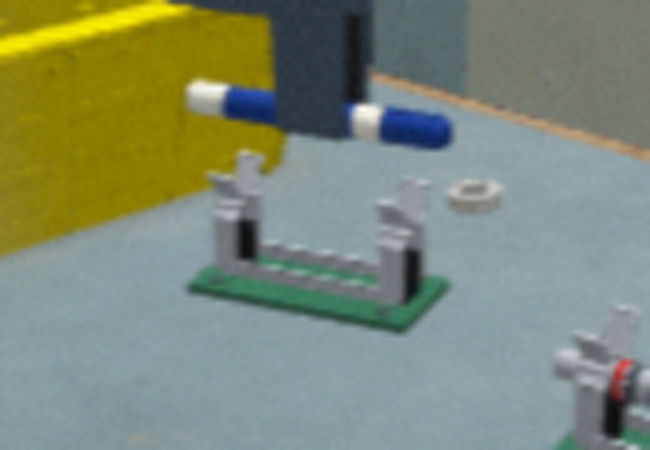

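Run:
```python
from h import *
import json
s={k:np.array(v) for k,v in json.load(open("w4.json")).items()}
im=cv2.imread("pics/w4.png");hsv=cv2.cvtColor(im,cv2.COLOR_BGR2HSV);k=cam("wrist",s)
M=R.from_euler('xyz',s['ee_rot'],degrees=True).as_matrix()
def t(px,z): return ((plane(k,px,z)-s['ee_pos'])@M)[:,1:].round(2)
C=lambda x,y:(180+x/3,60+y/3)
print("lips61",t([C(193,330),C(368,330)],61), "mean",t([C(193,330),C(368,330)],61).mean(0))
g=cv2.inRange(hsv,(60,90,20),(90,255,200));c=[];e=[]
for y in range(145,225):
    x=np.flatnonzero(g[y,200:340])+200; e.append((x[0]-.5,x[-1]+.5,y))
e=np.array(e);a=t(e[:,[0,2]],6);b=t(e[:,[1,2]],6)
for n,v in(("L",a),("R",b),("mid",(a+b)/2)):
    f=cv2.fitLine(v.astype(np.float32),cv2.DIST_HUBER,0,.01,.01).ravel();print("plate",n,f[2:],np.degrees(np.arctan(f[0]/f[1])))
x=np.flatnonzero(g[:,240:255].any(1));print("plate far edge z",t([(242,60+243/3)],6),t([(308,60+243/3)],6))
zm=s['ee_pos'][2]+5.6
m=cv2.inRange(hsv,(108,150,40),(125,255,255))
q=[]
for y in range(176,228):
    x=np.flatnonzero(m[y,240:310])+240;q.append((x.mean(),y))
v=t(q,zm);f=cv2.fitLine(v.astype(np.float32),cv2.DIST_HUBER,0,.01,.01).ravel();print("marker",f[2:],np.degrees(np.arctan(f[0]/f[1])),"tip",t([C(289,217)],zm))
```

```text
lips61 [[-19.83 -46.34]
 [ 16.07 -46.35]] mean [ -1.88  -46.345]
plate L [-31.603374 -26.186625] 0.22432823
plate R [ 26.952 -30.238] 0.40701526
plate mid [ -2.285  -23.9825] -0.067349985
plate far edge z [[-26.47 -60.53]] [[ 24.28 -60.56]]
marker [ -0.438 -32.747] 0.62597746 tip [[ -0.22 -69.95]]
```

```bash
python3 -c "
from h import *
goal([616.4,-43,85],-73.2)"; python3 -m handwheel '{"gripper":[1,1,1,1],"offset":[[10,-1.6,-1],[20,-1.6,-1],[25,-1.6,-1],[25,-1.6,-1]],"rot":[[0.3,0,0],[0.3,0,0],[0.3,0,0],[0.3,0,0]]}'; python3 -m handwheel '{"gripper":[1,1,1],"offset":[[0,0,0],[0,0,0],[0,0,0]],"rot":[[0,0,0],[0,0,0],[0,0,0]]}'
python3 - <<'E'
from h import *
s=state();a=grab_frame("wrist")[:,:,::-1];cv2.imwrite("pics/w5.png",a)
goal([616.4,-43,30],-73.2,s)
b=grab_frame("scene")[:,:,::-1]
cv2.imwrite("pics/z5.png",cv2.resize(a[60:240,180:380],(600,540),interpolation=2))
cv2.imwrite("pics/z5s.png",cv2.resize(b[160:250,210:340],None,fx=5,fy=5,interpolation=2))
E
```

```text
offset [ 1.3 -1.9 -1.4] rot [-0.01  0.03 -0.09]
offset [ 1.3 -1.9 -1.4] rot [ 1.7999e+02 -1.4000e-01 -5.0000e-02]
tool axes world
 [[ 0.002  0.957  0.289]
 [-0.     0.289 -0.957]
 [-1.     0.002  0.001]] q6 -21.9 q1 -5.1 5.95 [618.6 -43.7  86.3]
time_s: 6.28
ee_pos: [614.7, -42.7, 58.2]
ee_rot: [-112.2, 89.8, 174.3]
force: [-0.5, -0.4, -0.5]
gripper_width: 15.3
time_s: 6.53
ee_pos: [616.6, -42.8, 60.7]
ee_rot: [75.5, 90.0, 2.0]
force: [-0.1, -0.1, -0.0]
gripper_width: 14.5
offset [30.7 -0.3  0.1] rot [-0.27  0.01 -0.04]
offset [30.7 -0.3  0.1] rot [ 1.7973e+02 -6.0000e-02 -2.0000e-02]
tool axes world
 [[ 0.001  0.959  0.285]
 [ 0.     0.285 -0.959]
 [-1.     0.001  0.   ]] q6 -21.6 q1 -5.0 6.5333 [616.6 -42.8  60.7]
```

View pics/z5.png

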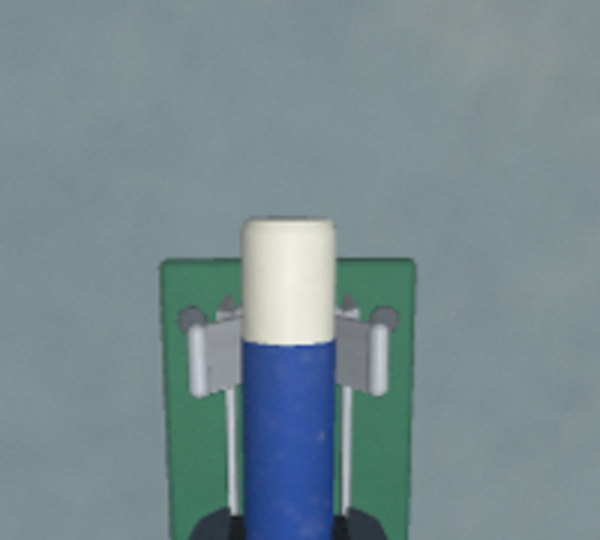

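View pics/z5s.png

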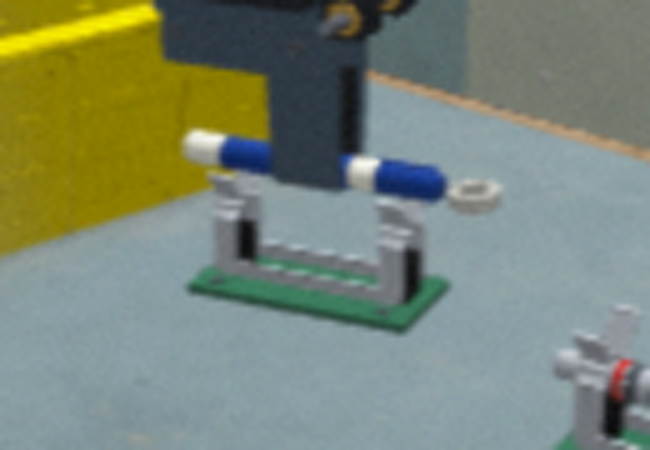

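Here the lips (189..388) sit symmetrically about the marker (243..335), and the scene view shows the marker just above both clips. I'll lower it onto the clips.

```bash
python3 -m handwheel '{"gripper":[1,1,1,1,1],"offset":[[5,0,0],[10,0,0],[13,0,0],[15,0,0],[15,0,0]],"rot":[[0,0,0],[0,0,0],[0,0,0],[0,0,0],[0,0,0]]}' 60; python3 -m handwheel '{"gripper":[1,1,1],"offset":[[1,0,0],[2,0,0],[2,0,0]],"rot":[[0,0,0],[0,0,0],[0,0,0]]}'
```

```text
time_s: 7.05
ee_pos: [616.5, -42.7, 45.0]
ee_rot: [101.2, 90.0, 27.7]
force: [0.4, -0.2, 0.7]
gripper_width: 14.9
time_s: 7.3
ee_pos: [616.8, -42.8, 43.9]
ee_rot: [69.7, 89.9, -3.7]
force: [1.0, 0.4, 1.0]
gripper_width: 14.8
```

```bash
python3 -m handwheel '{"gripper":[1,1,1,1],"offset":[[1,0,0],[2,0,0],[2,0,0],[2,0,0]],"rot":[[0,0,0],[0,0,0],[0,0,0],[0,0,0]]}'; python3 -m handwheel '{"gripper":[1,1,1],"offset":[[1,0,0],[2,0,0],[2,0,0]],"rot":[[0,0,0],[0,0,0],[0,0,0]]}'
```

```text
time_s: 7.63
ee_pos: [617.0, -42.8, 43.5]
ee_rot: [70.4, 89.9, -3.1]
force: [-1.2, 0.5, 11.2]
gripper_width: 14.8
time_s: 7.88
ee_pos: [617.6, -42.8, 42.5]
ee_rot: [72.5, 89.8, -1.0]
force: [-1.8, 0.5, 15.3]
gripper_width: 14.4
```

```bash
python3 -m handwheel '{"gripper":[1,1,1],"offset":[[1,0,0],[2,0,0],[2,0,0]],"rot":[[0,0,0],[0,0,0],[0,0,0]]}'
python3 - <<'E'
from h import *
a=grab_frame("wrist")[:,:,::-1]
b=grab_frame("scene")[:,:,::-1]
print(state()['force'],state()['ee_pos'])
cv2.imwrite("pics/z6.png",np.hstack([cv2.resize(a[60:240,180:380],(440,396),interpolation=2),cv2.resize(b[180:240,230:320],(350,396)[:1]+(396,),interpolation=2)]))
E
```

```text
time_s: 8.13
ee_pos: [617.8, -42.9, 40.2]
ee_rot: [68.4, 89.7, -5.0]
force: [-0.7, 0.6, 11.4]
gripper_width: 14.7
[-0.94113494  0.37769392 10.94440757] [617.65962154 -42.95118863  40.00561646]
```

View pics/z6.png

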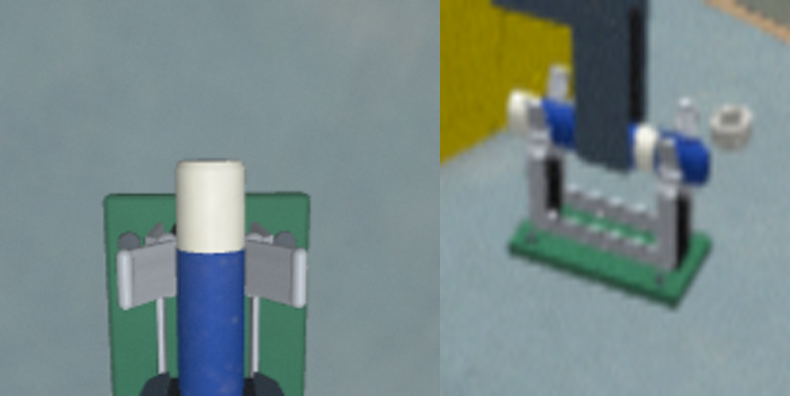

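Both clips have spread evenly around the marker, and the force has passed its peak. Next I'll keep pressing in small steps.

```bash
python3 -m handwheel '{"gripper":[1,1,1],"offset":[[1,0,0],[2,0,0],[2,0,0]],"rot":[[0,0,0],[0,0,0],[0,0,0]]}'; python3 -m handwheel '{"gripper":[1,1,1],"offset":[[1,0,0],[2,0,0],[2,0,0]],"rot":[[0,0,0],[0,0,0],[0,0,0]]}'
```

```text
time_s: 8.48
ee_pos: [617.0, -43.1, 36.7]
ee_rot: [55.6, 89.9, -17.9]
force: [0.7, -0.5, 5.2]
gripper_width: 14.8
time_s: 8.73
ee_pos: [616.2, -43.1, 33.0]
ee_rot: [-15.6, 90.0, -89.0]
force: [1.3, -1.5, -1.0]
gripper_width: 15.3
```

```bash
python3 -m handwheel '{"gripper":[1,1,1],"offset":[[1,0,0],[1.5,0,0],[1.5,0,0]],"rot":[[0,0,0],[0,0,0],[0,0,0]]}'; python3 -m handwheel '{"gripper":[1,1,1],"offset":[[0.5,0,0],[1,0,0],[1,0,0]],"rot":[[0,0,0],[0,0,0],[0,0,0]]}'
```

```text
time_s: 8.98
ee_pos: [616.1, -42.8, 30.9]
ee_rot: [-119.3, 90.0, 167.2]
force: [2.8, -1.7, -4.8]
gripper_width: 14.9
time_s: 9.23
ee_pos: [616.3, -42.8, 30.6]
ee_rot: [-150.2, 90.0, 136.3]
force: [2.8, -1.2, -4.1]
gripper_width: 14.8
```

```bash
python3 -m handwheel '{"gripper":[1,1,1],"offset":[[0.5,0,0],[0.5,0,0],[0.5,0,0]],"rot":[[0,0,0],[0,0,0],[0,0,0]]}'; python3 -m handwheel '{"gripper":[0.5,0.5,0.5,0.5,0.5],"offset":[[0,0,0],[0,0,0],[0,0,0],[0,0,0],[0,0,0]],"rot":[[0,0,0],[0,0,0],[0,0,0],[0,0,0],[0,0,0]]}';python3 -m handwheel '{"gripper":[0.5,0.5,0.5],"offset":[[0,0,0],[0,0,0],[0,0,0]],"rot":[[0,0,0],[0,0,0],[0,0,0]]}'
python3 - <<'E'
from h import *
a=grab_frame("wrist")[:,:,::-1]
b=grab_frame("scene")[:,:,::-1]
print(state()['force'],state()['ee_pos'])
cv2.imwrite("pics/z7.png",np.hstack([cv2.resize(a[60:240,180:380],(440,396),interpolation=2),cv2.resize(b[180:240,230:320],(350,396),interpolation=2)]))
E
```

```text
time_s: 9.48
ee_pos: [616.4, -42.8, 30.6]
ee_rot: [94.3, 90.0, 20.9]
force: [1.8, 0.4, -2.7]
gripper_width: 14.5
time_s: 9.9
ee_pos: [616.0, -42.7, 30.5]
ee_rot: [-136.1, 90.0, 150.4]
force: [0.1, 0.2, 0.6]
gripper_width: 44.2
time_s: 10.15
ee_pos: [616.2, -42.8, 30.5]
ee_rot: [-148.4, 90.0, 138.1]
force: [0.5, -0.3, 0.5]
gripper_width: 45.5
[-0.07801047  0.84705189 -0.09470421] [616.23778684 -42.803679    30.43589632]
```

View pics/z7.png

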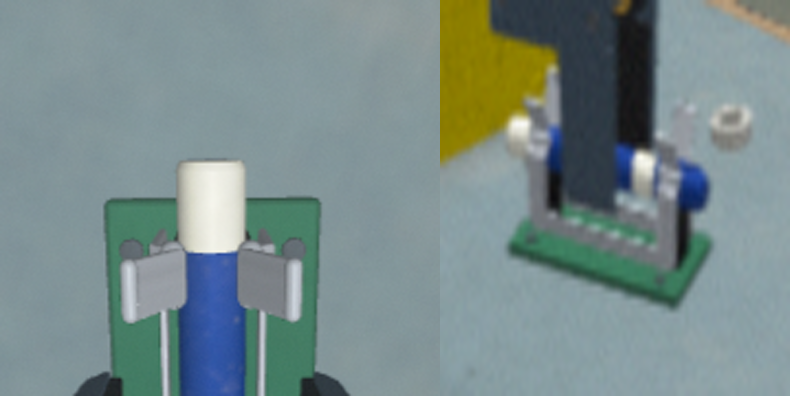

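The clip jaws have shut over the marker, and the open fingers stand clear on both sides. I'll retreat straight up.

```bash
python3 -m handwheel '{"gripper":[0.5,0.5,0.5,0.5,0.5],"offset":[[-8,0,0],[-20,0,0],[-40,0,0],[-70,0,0],[-100,0,0]],"rot":[[0,0,0],[0,0,0],[0,0,0],[0,0,0],[0,0,0]]}';python3 -m handwheel '{"gripper":[0.5,0.5,0.5,0.5,0.5],"offset":[[-25,0,30],[-50,0,60],[-60,0,80],[-60,0,80],[-60,0,80]],"rot":[[0,0,0],[0,0,0],[0,0,0],[0,0,0],[0,0,0]]}'
python3 - <<'E'
from h import *
s=state()
a=grab_frame("wrist")[:,:,::-1]
b=grab_frame("scene")[:,:,::-1]
k=cam("wrist",s);ux=np.array([-.289,.957,0]);
print(s['ee_pos']);print("expected ends at z36",proj(k,np.array([616.4,-43,36])+np.outer([68.5,-68.5],ux)))
cv2.imwrite("pics/w8.png",a)
cv2.imwrite("pics/z8s.png",cv2.resize(b[170:270,220:400],None,fx=4.4,fy=4.4,interpolation=2))
E
```

```text
time_s: 10.67
ee_pos: [615.6, -42.8, 131.4]
ee_rot: [-115.2, 89.9, 171.3]
force: [0.6, -0.6, -0.8]
gripper_width: 45.7
time_s: 11.08
ee_pos: [639.2, -120.3, 191.4]
ee_rot: [81.4, 89.9, 7.8]
force: [-0.5, 0.3, -0.5]
gripper_width: 45.7
[ 639.20158207 -120.29447313  191.40631494]
expected ends at z36 [[275.62576041  37.6442908 ]
 [276.42070382 184.36591234]]
```

View pics/w8.png

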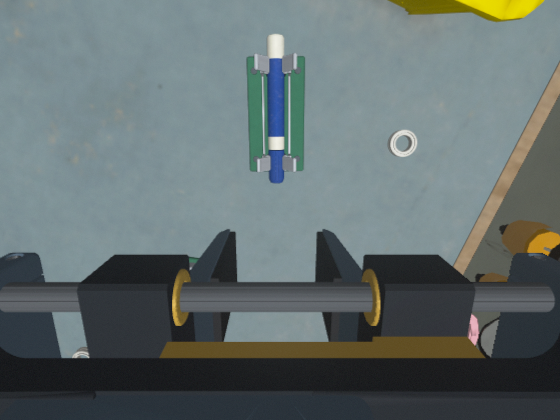

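View pics/z8s.png

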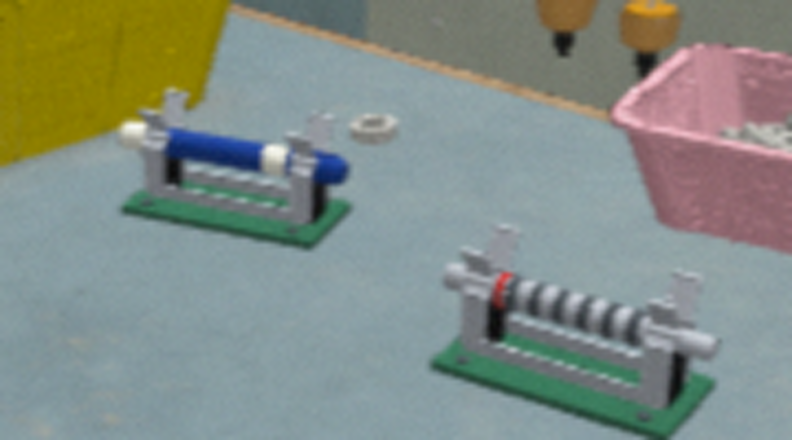

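The marker lies in both clips at the same height as the gauge in its rack. Its ends at (276,35) and (277,183) match the predicted pixels (276,38) and (276,184).

```bash
python3 -c "
from workcell import *
print(state()['force']);print(job_done())"
```

```text
[-0.35067641  0.46543729  0.13789247]
the job is handed in; nothing more can be done
None
```

The blue marker is put away in the empty clip rack, snapped in under both clips. I have let go of it and handed the job in at about 11 s.

- **Pressing:** I gripped the marker at its middle, lined it up over the rack with the wrist camera, and pressed straight down in small steps. The force peaked at about 15 N, slightly above the 10–14 N you gave. It then fell, and the clips pulled the marker down into the seat. I stopped at a tool height of 30.6 mm, where about 30.4 mm was expected for a fully seated marker. I opened the fingers there and lifted the gripper clear.
- **Last checks:** The wrist view shows the marker central and straight under both clips, with its ends within about 3 pixels of where they should be. In the scene view it sits level, like the gauge in its rack. The robot is touching nothing and reads almost no force.
- **Disagreement:** The scene camera placed the rack about 9 mm from where the wrist camera did. I trusted the wrist camera, and the seating agreed with it.

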